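# Put away the silversmith's finished work

### The arm

A 7-joint arm with a two-finger parallel gripper is mounted at the origin on the work surface. World frame = base frame: x ahead of the robot, y to its left, z up, the work surface at z = 0. Lengths are in m, angles in rad, forces in N, time in s.
With the tool pointing down it reaches from about 0.4 to 0.85 m from the base axis. Payload 6.9 kg.
Tool frame: the origin (TCP) lies between the finger pads; the fingertips stand 11 mm ahead of it and the grasp point (between the pads) lies 8 mm behind it; z points along the fingers, y is the line along which they close (so a half turn about z gives the same grasp; the last joint's range is limited). The gripper opens to 85 mm and grips with 20 to 120 N. Pads are 22 mm wide; open, the fingers measure 114 mm over their backs; the gripper's body (76 mm by 85 mm) begins 54 mm behind the grasp point. The pads swing forward as they close: fully open they stand 13 mm farther back than shut.
Start: joints at [-1.188, 0.507, -0.238, 1.5, 0.126, 1.149, -0.155], TCP at [0.171, 0.601, 0.209] pointing down, gripper open.
Joint ranges: [-3.08, 3.08], [-0.24, 2.05], [-1.43, 1.35], [0, 2.5], [-1.52, 4.66], [0.17, 1.96], [-2.89, 2.89]. Speed limits (rad/s): [2.39, 2.39, 3.14, 3.14, 3.14, 3.14, 3.14].

### API

Orientations are given as a unit quaternion [x, y, z, w].
In Python, from station import ctrl, read_camera, ticket gives the robot as it stands.
- The arm moves only by the tool servo_tool, never from a script. Its argument "rows" is text: rows parted by semicolons, each of 6 numbers parted by spaces: the shift along the tool's x, y, z in m, then the turn, a rotation vector about the tool's x, y, z in rad. In form: dx dy dz ax ay az; .... A call has 1 to 10 rows; each row shifts and turns the commanded pose from where the row before left it, along the tool's axes as they then stand; what a row does not reach is not made up. A row lasts 1/8 s, in which the tool goes at most 62.5 mm and 10.7 degrees, less where a joint would pass 70% of its speed; a pose out of reach is approached as far as the arm can. A call is refused whole if a number of a shift passes 0.0625 or a number of a turn 0.188, either way. A call with a gripper value outside its range is refused whole. "claw" is the finger opening in m, from 0 to 0.0854, set as the call begins (left out, the last holds). The fingers move at their own pace and stop on an object; the grip force is fixed at half the most. Time passes only in rows, so rows that do not move let the fingers close. It gives the time, the measured TCP pose, the force, the opening and the grip force at its end, in the units of the state.
- ctrl.read_state(): the state, without advancing time (a new reading comes with each control period).
- read_camera(name): name is "side" or "top" or "wrist"; returns a dict with "pixels" (420x560x3 uint8, red, green, blue), "camera_matrix" (3x3 intrinsics, pixels), "k1" (the pictures are not rectified: a ray, as slopes to the right and down, at radius r is drawn at 1 + k1 r^2 times it, then the intrinsics apply), "origin" and "rotation" of the camera in the world. Camera axes: x right, y up, looking along -z (the intrinsics and any distortion apply to the point x, -y, -z); pixel columns grow to the right and rows downward; lengths in m; the calibration is good to about 2 mm. A picture is of the moment at which its call begins. There is no depth.
- ticket.close_job(): hands the job in; it is judged then, once.
The state is a dict: "clock": time; "joint_positions": joint angles; "joint_vel": joint speeds; "tau": joint torques, N m; "ee_pos": TCP position; "ee_rot": TCP orientation; "wrist_force": force on the tool from outside, world axes, zero at the start; "moment": the same for the moment, N m; "finger_gap": finger opening in m; "finger_force": force on a finger pad.
Only numpy, scipy, OpenCV 4.12 (cv2) and the standard library are available. Lean on these libraries where they do the work, as an engineer would, in place of code of your own. Each camera call takes 0.05 s, during which the arm holds its last target. There are 200 camera calls.

### The job

Clear the finished silver off the bench: slip both bangles over the post of the wooden stand, the broad one underneath and the narrow one lying flat on top of it, lay the two medallions flat and not overlapping on the floor of the round steel dish, and lay the silver bar lengthwise in the long wooden tray. Leave the square steel bench block and the small domed stake that stand among them where they are.

Things in the scene. Friction and masses are not known exactly. Their poses are not given: they have to be found in the camera images.
- broad_bangle: Broad bright-metal bangle, a plain closed ring lying flat: outer diameter 62 mm, inner diameter 50 mm, 20 mm tall. Loose, about 0.2 kg. Origin at the centre of its underside, z up along the ring's axis.
- narrow_bangle: Narrow bright-metal bangle, the same closed ring but only half as tall: outer diameter 62 mm, inner diameter 50 mm, 10 mm tall. Loose, about 0.1 kg. Origin at the centre of its underside, z up along the ring's axis.
- large_medallion: Solid round bright-metal medallion with a flower pattern on its face, lying flat: diameter 46 mm, 8 mm thick (pattern 1 mm more, in look only). Loose, about 0.12 kg. Origin at the centre of its underside, z up.
- small_medallion: Solid round bright-metal medallion with a flower pattern, smaller: diameter 32 mm, 8 mm thick. Loose, about 0.06 kg. Origin at the centre of its underside, z up.
- bar: Plain bright-metal bar, lying flat: 90 mm long (its x), 14 mm wide (its y), 10 mm high. Loose, about 0.11 kg. Origin at the centre of its underside, z up.
- stand: Bangle stand of pale wood, fixed to the bench: a round base 96 mm across and 12 mm thick with an upright post 30 mm in diameter in its middle; the post's domed top is 62 mm above the bench. Origin at the centre of the base's underside, on the bench; z up along the post.
- dish: Shallow round dark-steel dish, fixed to the bench: outer diameter 162 mm at the rim, 18 mm high, wall 3 mm, its flat inner floor 4 mm above the bench and 144 mm across. Origin at the centre of its underside, on the bench; z up.
- tray: Long open wooden tray, fixed to the bench: 146 mm long (its x), 80 mm wide (its y), 20 mm high, walls and floor 8 mm thick, so inside 130 by 64 mm with the floor 8 mm above the bench. Origin at the centre of its underside, on the bench; z up.
- bench_block: Square dark steel bench block, 36 by 36 mm, 18 mm high, 0.18 kg, loose on the bench; not to be moved. Origin at the centre of its underside, z up.
- stake: Small domed steel stake on a round light-wood foot, 34 mm across and 26 mm high, 0.15 kg, loose on the bench; not to be moved. Origin at the centre of its underside, z up.

How it is judged:
By the outcome, as a careful person would: the job done as asked, in the order asked, and still so for the second after the job is handed in, with the robot touching nothing.
It also fails if it takes over 112 s, if anything falls off the work surface, if the arm or the gripper's body presses on something with over 40 N, if the wrist force passes 120 N, or if a joint passes its speed limit or range.

## Working session

There is one attempt and no reset: what is moved stays moved. The work goes in short steps, Python scripts to look and compute and a tool call to move; the robot and the scene stay as the last step left them, time stands still between calls to the robot, and variables do not carry over. Pictures are saved under pics/ and viewed, at most 14 in all, crops included, and the job is handed in when it is done.

Besides the shell and the picture viewer there is one more tool, called after ">>>" by a JSON object that holds its "fn" and its "kwargs". servo_tool: Moves the arm, as the interface text tells. Its arguments: {"type":"object","properties":{"rows":{"type":"string"},"claw":{"type":"number"}},"required":["rows"]}

```bash
mkdir -p pics; ls; cat > h.py <<'E'
import numpy as np, cv2
from station import ctrl, read_camera, ticket
from scipy.spatial.transform import Rotation as R
def snap(name,fn=None):
    c=read_camera(name)
    if fn: cv2.imwrite('pics/'+fn,c['pixels'][:,:,::-1])
    return c
def p2w(c,uv,z):
    """pixels -> world points on plane z"""
    K=np.array(c['camera_matrix']);k=c['k1']
    d=cv2.undistortPoints(np.array(uv,float).reshape(-1,1,2),K,np.array([k,0,0,0.])).reshape(-1,2)
    r=np.c_[d[:,0],-d[:,1],-np.ones(len(d))]@np.array(c['rotation']).T
    o=np.array(c['origin']); return o+r*((z-o[2])/r[:,2])[:,None]
def w2p(c,P):
    K=np.array(c['camera_matrix']);q=(np.atleast_2d(P)-np.array(c['origin']))@np.array(c['rotation'])
    s=np.c_[q[:,0],-q[:,1]]/-q[:,2:]; s=s*(1+c['k1']*(s**2).sum(1))[:,None]
    return s*[K[0,0],K[1,1]]+K[:2,2]
E
python3 - <<'E'
from h import *
for n in ('top','side'):
    c=snap(n,n+'0.png'); print(n,c['camera_matrix'],c['k1'],c['origin'],c['rotation'])
s=ctrl.read_state(); print(s)
E
```

```text
pics
top [[398.53358466   0.         282.03649468]
 [  0.         398.53358466 202.43416677]
 [  0.           0.           1.        ]] 0.03256165345950931 [ 0.41918983 -0.00709529  0.80734381] [-0.05524006  0.06101821  0.71035882 -0.69901048]
side [[452.33388362   0.         276.3180539 ]
 [  0.         452.33388362 206.40551752]
 [  0.           0.           1.        ]] -0.002040383793495024 [ 0.51275806 -0.78489196  0.58649938] [ 0.45904818 -0.0057238  -0.00587277  0.88837352]
{'clock': 0.1, 'joint_positions': array([-1.18846112,  0.50824295, -0.23753157,  1.50101795,  0.12567527,
        1.1488878 , -0.15479704]), 'joint_vel': array([ 0.00010804, -0.00214151,  0.0003028 , -0.0016285 , -0.00053345,
       -0.00090548,  0.00012173]), 'tau': array([-3.57714307e-03, -6.21829319e+01, -2.19403490e+00, -2.50204235e+01,
        1.26101795e-02,  7.79421214e-03, -1.04717634e-05]), 'ee_pos': array([0.17075272, 0.6007291 , 0.20822849]), 'ee_rot': array([ 1.37974556e-01,  9.90435462e-01, -7.78497147e-04, -1.06162733e-04]), 'wrist_force': array([ 0.09081197, -1.18219555,  0.74452754]), 'moment': array([ 0.00499975, -0.01809267,  0.0040278 ]), 'finger_force': 0.0, 'finger_gap': 0.0856564792204081}
```

View pics/top0.png

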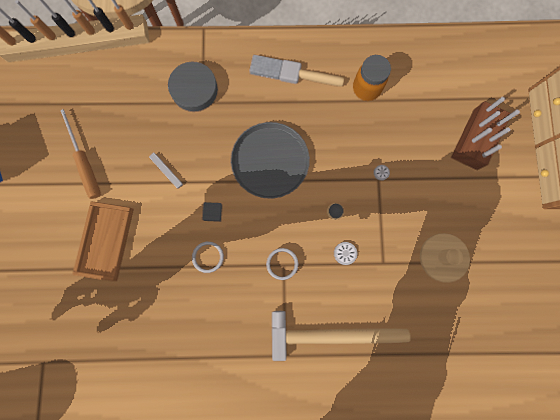

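View pics/side0.png

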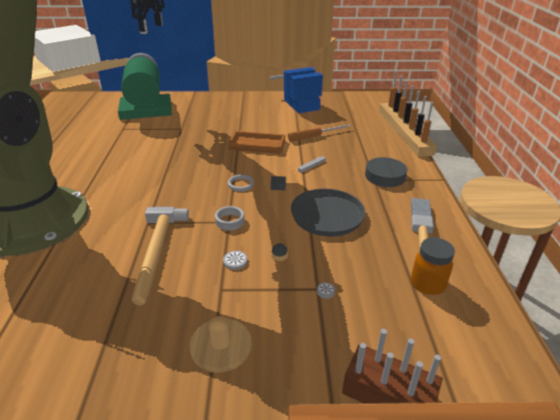

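The top view shows the broad bangle at about (282,264), the narrow one at (208,257), the large medallion at (346,253) and the small one at (382,173). The bar is at (166,170), dish (271,160), tray (104,238), stand (445,258), block (212,212) and stake (336,211). In the side view the ring at (230,218) is the taller one.

```bash
sed -i "s/np.array(c\['rotation'\])/R.from_quat(c['rotation']).as_matrix()/" h.py
python3 - <<'E'
from h import *
c=snap('top');im=c['pixels'].astype(np.uint8)
np.savez('pics/x.npz',im=im)
hsv=cv2.cvtColor(im,cv2.COLOR_RGB2HSV)
m=(hsv[...,1]<70).astype(np.uint8)
n,l,st,ce=cv2.connectedComponentsWithStats(m,connectivity=8)
for i in range(1,n):
    if st[i,4]>40:
        x,y,w,h,a=st[i]
        if y>110 and w<120:
            pts=np.argwhere(l==i)[:,::-1].astype(np.float32)
            hull=cv2.convexHull(pts); rc=cv2.minAreaRect(hull); print((x,y,w,h,a),ce[i].round(1),np.round(rc[0],1),np.round(rc[1],1),round(rc[2],1), p2w(c,[rc[0]],0.01).round(4)[0])
cv2.imwrite('pics/t1.png',cv2.resize(im[135:295,60:480,::-1],None,fx=1.9,fy=1.9,interpolation=cv2.INTER_CUBIC))
s=snap('side')['pixels']
cv2.imwrite('pics/s1.png',cv2.resize(s[120:380,150:410,::-1],None,fx=2.3,fy=2.3,interpolation=cv2.INTER_CUBIC))
E
```

```text
(np.int32(479), np.int32(111), np.int32(21), np.int32(16), np.int32(105)) [489.1 118.5] [489.1 118.6] [ 4.3 25. ] 54.0 [ 0.7223 -0.4499  0.01  ]
(np.int32(231), np.int32(122), np.int32(79), np.int32(76), np.int32(4693)) [269.7 159.7] [270.  159.5] [75. 78.] 90.0 [0.6418 0.0086 0.01  ]
(np.int32(489), np.int32(127), np.int32(21), np.int32(15), np.int32(106)) [499.2 134.1] [499.  134.1] [ 4.6 23.3] 59.0 [ 0.6883 -0.4671  0.01  ]
(np.int32(472), np.int32(128), np.int32(20), np.int32(15), np.int32(106)) [481.7 134.6] [481.5 134.5] [ 5. 23.] 57.5 [ 0.6881 -0.4311  0.01  ]
(np.int32(482), np.int32(144), np.int32(20), np.int32(13), np.int32(100)) [491.6 150.4] [491.5 150.6] [ 5. 21.] 60.3 [ 0.6532 -0.4483  0.01  ]
(np.int32(149), np.int32(153), np.int32(34), np.int32(35), np.int32(320)) [165.4 170.2] [165.3 170.2] [43.3  7.4] 47.9 [0.6222 0.2229 0.01  ]
(np.int32(374), np.int32(165), np.int32(16), np.int32(15), np.int32(196)) [381.3 172.1] [381.5 172. ] [14. 15.] 90.0 [ 0.6117 -0.22    0.01  ]
(np.int32(203), np.int32(202), np.int32(19), np.int32(19), np.int32(329)) [211.8 211.4] [212. 211.] [18. 18.] 90.0 [0.5363 0.1268 0.01  ]
(np.int32(329), np.int32(204), np.int32(14), np.int32(14), np.int32(162)) [335.6 210.5] [335.5 210.5] [13. 13.] 90.0 [ 0.5334 -0.1226  0.01  ]
(np.int32(192), np.int32(242), np.int32(32), np.int32(31), np.int32(315)) [207.  257.2] [207.5 257. ] [30. 31.] 90.0 [0.4445 0.1344 0.01  ]
(np.int32(334), np.int32(242), np.int32(24), np.int32(23), np.int32(431)) [345.1 253.1] [345.5 253. ] [22. 23.] 90.0 [ 0.4478 -0.1391  0.01  ]
(np.int32(266), np.int32(248), np.int32(33), np.int32(32), np.int32(314)) [282.1 263.6] [281.8 263.8] [30.4 31.1] 45.0 [ 0.4288 -0.0121  0.01  ]
(np.int32(272), np.int32(311), np.int32(15), np.int32(50), np.int32(698)) [278.5 335.6] [279.  335.5] [14. 49.] 0.0 [ 0.2934 -0.0046  0.01  ]
```

View pics/t1.png

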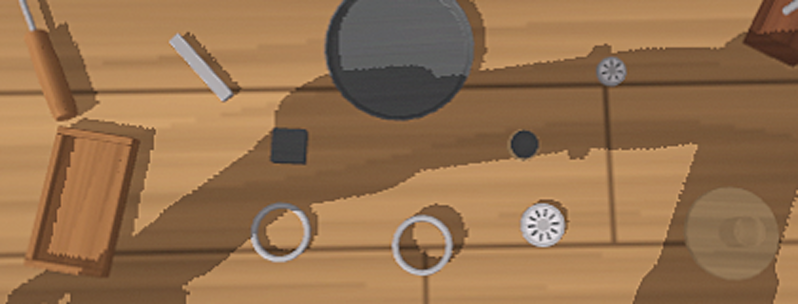

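View pics/s1.png

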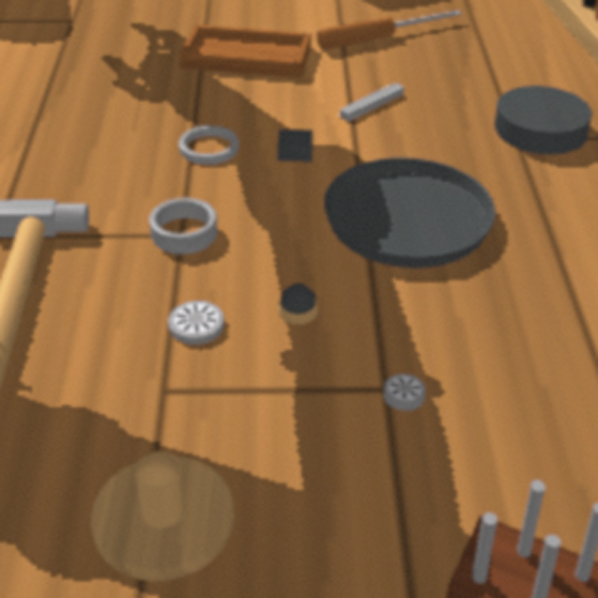

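The enlarged crops confirm the identities: the tall ring is the broad one. The stand base ellipse centre is at crop (732,233) in the top view and (162,517) in the side view. The tray's rim corners and the bar's ends are clear.

```bash
cat >> h.py <<'E'
def rel(x,y,z,yaw=None):
    """tool-frame shift to a world target (and turn about tool z so that tool y points at world angle yaw, deg mod 180)"""
    s=ctrl.read_state();r=R.from_quat(s['ee_rot']);M=r.as_matrix();p=s['ee_pos']
    ang=np.degrees(np.arctan2(M[1,1],M[0,1]))
    out=dict(t=round(s['clock'],2),p=p.round(4),zaxis=M[:,2].round(3),yaw=round(ang,2),shift=(M.T@(np.array([x,y,z])-p)).round(4),q=s['joint_positions'].round(2))
    if yaw is not None:
        d=(yaw-ang+90)%180-90; out['az']=round(-np.radians(d),4)
    print(out)
E
python3 - <<'E'
from h import *
t=snap('top');s=snap('side')
T=lambda u,v:[u/1.9+60,v/1.9+135]
S=lambda u,v:[u/2.3+150,v/2.3+120]
for n,a,b,z in [('broad',[282,263.8],S(183,215),.02),('narrow',[207.5,257.2],S(209,142),.01),('large',T(543,225),S(196,319),.009),('small',T(611,71),S(404,388),.009),
 ('bar',T(201.5,67),S(373,100),.01),('stand',T(732,233),S(162,517),.012),('dish',T(399.5,48),S(409,211),.018),('tray',T(84,200.5),S(247,47),.02),('block',T(289,146),S(295,145),.018),('stake',T(524,145),S(298,297),.026)]:
    print(n,p2w(t,[a],z)[0].round(4),p2w(s,[b],z)[0].round(4))
c=p2w(t,[T(63,127),T(138,137),T(108,277),T(27,262)],.02);print('tray c',c.round(4))
d=(c[0]-c[3])+(c[1]-c[2]);print('tray ang',np.degrees(np.arctan2(d[1],d[0])))
e=p2w(t,[T(174,38),T(229,98)],.01);d=e[1]-e[0];print('bar',e,np.degrees(np.arctan2(d[1],d[0])))
rel(.4288,-.0121,.12,90)
E
```

```text
broad [ 0.4285 -0.0126  0.02  ] [ 0.4286 -0.0112  0.02  ]
narrow [0.4441 0.1344 0.01  ] [0.4453 0.1303 0.01  ]
large [ 0.447  -0.1398  0.009 ] [ 0.4477 -0.1414  0.009 ]
small [ 0.6112 -0.2204  0.009 ] [ 0.6111 -0.2215  0.009 ]
bar [0.622  0.2214 0.01  ] [0.6225 0.2159 0.01  ]
stand [ 0.436  -0.3346  0.012 ] [ 0.4368 -0.3409  0.012 ]
dish [0.6379 0.0079 0.018 ] [ 0.6379 -0.0041  0.018 ]
tray [0.4799 0.3338 0.02  ] [0.4813 0.3249 0.02  ]
block [0.5334 0.1252 0.018 ] [0.5341 0.1112 0.018 ]
stake [ 0.5294 -0.1208  0.026 ] [ 0.5318 -0.1344  0.026 ]
tray c [[0.5569 0.3597 0.02  ]
 [0.5451 0.282  0.02  ]
 [0.4022 0.3053 0.02  ]
 [0.4189 0.3868 0.02  ]]
tray ang -10.158622901855695
bar [[0.65459734 0.25181917 0.01      ]
 [0.58746488 0.1911277  0.01      ]] -137.88467118735778
{'t': 0.3, 'p': array([0.1708, 0.601 , 0.2087]), 'zaxis': array([-0.   , -0.001, -1.   ]), 'yaw': np.float64(74.14), 'shift': array([-0.4157, -0.5192,  0.089 ]), 'q': array([-1.19,  0.51, -0.24,  1.5 ,  0.13,  1.15, -0.15]), 'az': np.float64(-0.2768)}
```

>>> {"fn": "servo_tool", "kwargs": {"rows": "0 0 0.02 0 0 -0.14; 0 0 0.02 0 0 -0.137; -0.05 -0.02 0 0 0 0; -0.05 -0.03 0 0 0 0; -0.05 -0.03 0 0 0 0; -0.05 -0.03 0 0 0 0; -0.05 -0.03 0 0 0 0; 0 -0.06 0 0 0 0; 0 -0.06 0 0 0 0; 0 -0.06 0 0 0 0", "claw": 0.0854}}

```text
clock: 1.55
ee_pos: [0.4209, 0.2792, 0.1689]
ee_rot: [0.0, 1.0, -0.0, 0.0]
wrist_force: [1.7, 0.8, -0.3]
finger_gap: 0.0855
finger_force: 0.0
```

>>> {"fn": "servo_tool", "kwargs": {"rows": "0 -0.06 0 0 0 0; 0 -0.06 0 0 0 0; 0 -0.06 0 0 0 0; 0 -0.06 0 0 0 0; 0 -0.05 0 0 0 0; 0 0 0 0 0 0; 0 0 0 0 0 0"}}

```text
clock: 2.42
ee_pos: [0.421, -0.0083, 0.1691]
ee_rot: [0.0, 1.0, 0.0, 0.0]
wrist_force: [0.5, 0.8, -0.2]
finger_gap: 0.0852
finger_force: 0.0
```

```bash
python3 -c "
from h import *
rel(.4287,-.012,.016,90)
snap('wrist','w1.png')"
```

```text
{'t': 2.42, 'p': array([ 0.421 , -0.0083,  0.1691]), 'zaxis': array([ 0.,  0., -1.]), 'yaw': np.float64(89.99), 'shift': array([-0.0076, -0.0038,  0.1531]), 'q': array([ 0.13,  0.24, -0.21,  2.06,  0.06,  0.84,  1.45]), 'az': np.float64(-0.0001)}
```

View pics/w1.png

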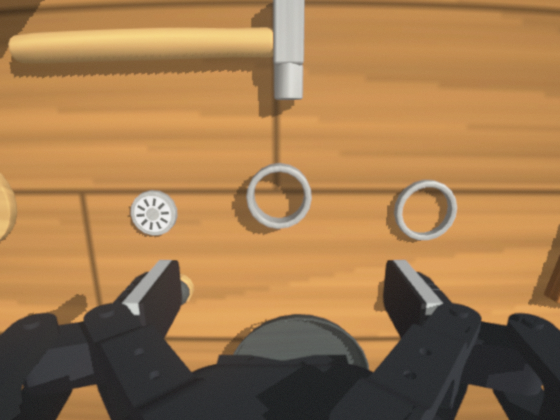

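The wrist view shows the broad bangle at (279,196) ahead of the open fingers and centred between them, with the large medallion at (153,213) and the narrow bangle at (427,210). Nothing blocks the descent.

>>> {"fn": "servo_tool", "kwargs": {"rows": "-0.0076 -0.0038 0.05 0 0 0; 0 0 0.05 0 0 0; 0 0 0.03 0 0 0; 0 0 0.015 0 0 0; 0 0 0.006 0 0 0; 0 0 0 0 0 0; 0 0 0 0 0 0"}}

```text
clock: 3.35
ee_pos: [0.429, -0.0122, 0.0186]
ee_rot: [-0.0, 1.0, 0.0, 0.001]
wrist_force: [0.3, 0.1, 0.1]
finger_gap: 0.0851
finger_force: 0.0
```

```bash
python3 -c "
from h import *
rel(.4287,-.012,.016,90)
c=snap('side');cv2.imwrite('pics/s2.png',cv2.resize(c['pixels'][120:280,120:340,::-1],None,fx=3,fy=3))"
```

```text
{'t': 3.35, 'p': array([ 0.429 , -0.0122,  0.0186]), 'zaxis': array([ 0.001,  0.   , -1.   ]), 'yaw': np.float64(90.04), 'shift': array([0.0003, 0.0002, 0.0026]), 'q': array([ 0.07,  0.5 , -0.14,  2.23,  0.17,  0.41,  1.36]), 'az': np.float64(0.0007)}
```

View pics/s2.png

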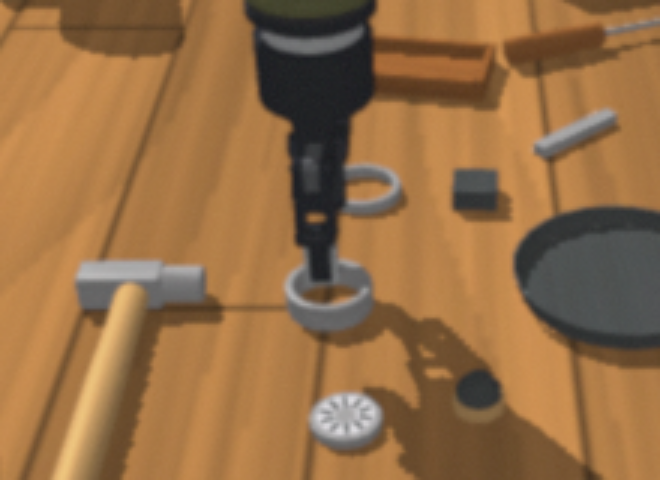

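The near fingertip ends at crop (320,280), full frame (227,213), above the ring's front face. So the open fingertips are still well off the bench.

```bash
python3 -c "
from h import *
c=snap('side')
for y in(-.055,-.065):
  for z in (0,.01,.02,.03): print(y,z,w2p(c,[.429,y,z]).round(1))"
```

```text
-0.055 0 [[228.8 233.8]]
-0.055 0.01 [[228.5 230. ]]
-0.055 0.02 [[228.3 226.2]]
-0.055 0.03 [[228.  222.3]]
-0.065 0 [[228.5 236.9]]
-0.065 0.01 [[228.2 233.1]]
-0.065 0.02 [[227.9 229.2]]
-0.065 0.03 [[227.6 225.3]]
```

```bash
python3 -c "
from h import *
snap('wrist','w2.png')"
```

```text
(no output)
```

View pics/w2.png

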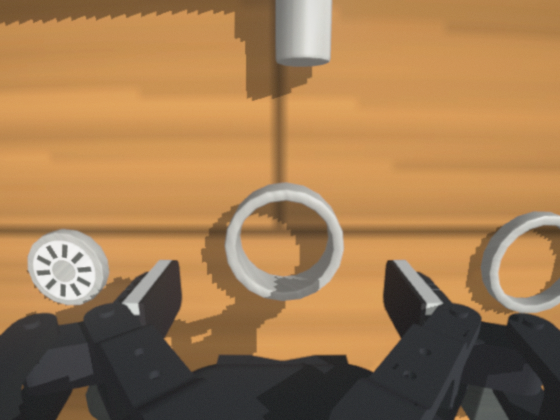

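```bash
python3 -c "
from h import *
c=snap('wrist'); print(c['origin'],R.from_quat(c['rotation']).as_matrix().round(3),c['camera_matrix'],c['k1'])
s=ctrl.read_state();print(s['ee_pos'])
for z in (.0,.01,.02,.04,.06): print(z,[w2p(c,[x,-.012+d*.0425,z]).round(0).tolist() for x in(.418,.44) for d in (-1,1)])
print(w2p(c,[[.4287+.031,-.012,.02],[.4287-.031,-.012,.02],[.4287,-.043,.02],[.4287,.019,.02]]))"
```

```text
[ 0.36374811 -0.01212435  0.18357771] [[-0.001 -0.966 -0.26 ]
 [ 1.    -0.001 -0.001]
 [ 0.    -0.26   0.966]] [[340.35316026   0.         282.03718371]
 [  0.         340.35316026 209.77877634]
 [  0.           0.           1.        ]] -0.058359308350680345
[ 0.4288765  -0.01262434  0.01848518]
0.0 [[[207.0, 218.0]], [[357.0, 218.0]], [[209.0, 254.0]], [[355.0, 254.0]]]
0.01 [[[203.0, 223.0]], [[361.0, 223.0]], [[205.0, 261.0]], [[359.0, 261.0]]]
0.02 [[[198.0, 229.0]], [[366.0, 229.0]], [[201.0, 269.0]], [[363.0, 269.0]]]
0.04 [[[188.0, 243.0]], [[376.0, 243.0]], [[191.0, 287.0]], [[373.0, 287.0]]]
0.06 [[[174.0, 261.0]], [[390.0, 261.0]], [[179.0, 310.0]], [[385.0, 310.0]]]
[[282.02914711 302.72310702]
 [282.12464269 189.97207421]
 [221.87861298 249.01868137]
 [342.25892645 249.08895752]]
```

Both cameras put the open fingertips at z ≈ 0.055 while the TCP reads 0.0186, which disagrees with the stated 11 mm offset. I'll trust the images and go down in small steps while watching the force.

>>> {"fn": "servo_tool", "kwargs": {"rows": "0 0 0.0035 0 0 0; 0 0 0.003 0 0 0; 0 0 0 0 0 0; 0 0 0 0 0 0"}}

```text
clock: 4.05
ee_pos: [0.4285, -0.0126, 0.0114]
ee_rot: [-0.0, 1.0, -0.0, -0.0]
wrist_force: [-0.5, -0.3, 0.3]
finger_gap: 0.0855
finger_force: 0.0
```

>>> {"fn": "servo_tool", "kwargs": {"rows": "0 0 0.003 0 0 0; 0 0 0.003 0 0 0; 0 0 0.003 0 0 0; 0 0 0 0 0 0"}}

```text
clock: 4.55
ee_pos: [0.4283, -0.0125, 0.0022]
ee_rot: [-0.0, 1.0, -0.0, -0.0]
wrist_force: [0.7, -0.5, 0.2]
finger_gap: 0.0852
finger_force: 0.0
```

```bash
python3 -c "
from h import *
rel(.4287,-.012,0,90)
a=snap('side')['pixels'][120:280,160:320];b=snap('wrist')['pixels']
cv2.imwrite('pics/m3.png',np.hstack([cv2.resize(a,(420,420)),b[:,90:470]])[:,:,::-1])"
```

```text
{'t': 4.55, 'p': array([ 0.4283, -0.0125,  0.0022]), 'zaxis': array([-0.001, -0.   , -1.   ]), 'yaw': np.float64(90.01), 'shift': array([-0.0004,  0.0005,  0.0022]), 'q': array([ 0.06,  0.53, -0.13,  2.25,  0.18,  0.37,  1.36]), 'az': np.float64(0.0003)}
```

View pics/m3.png

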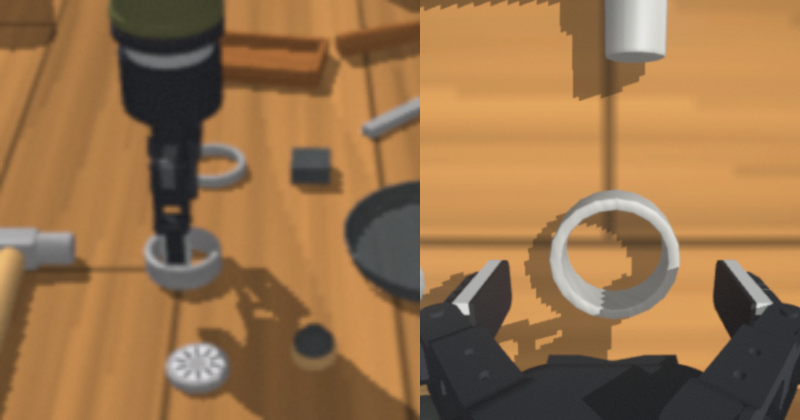

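Confirmed: the fingertips are at about (228,221) in the side view, z ≈ 0.036, with the TCP reading 0.002 and no contact. The ring stays centred between them, so I'll keep descending with force checks.

>>> {"fn": "servo_tool", "kwargs": {"rows": "0 0 0.004 0 0 0; 0 0 0.004 0 0 0; 0 0 0.003 0 0 0; 0 0 0.003 0 0 0; 0 0 0.003 0 0 0; 0 0 0 0 0 0"}}

```text
clock: 5.4
ee_pos: [0.4284, -0.0126, -0.0147]
ee_rot: [-0.0, 1.0, -0.0, -0.0]
wrist_force: [0.7, -0.2, 0.0]
finger_gap: 0.0854
finger_force: 0.0
```

>>> {"fn": "servo_tool", "kwargs": {"rows": "0 0 0.002 0 0 0; 0 0 0.002 0 0 0; 0 0 0.002 0 0 0; 0 0 0 0 0 0"}}

```text
clock: 5.9
ee_pos: [0.4284, -0.0126, -0.0207]
ee_rot: [-0.0, 1.0, -0.0, -0.0]
wrist_force: [-0.2, 0.9, -0.8]
finger_gap: 0.0853
finger_force: 0.0
```

>>> {"fn": "servo_tool", "kwargs": {"rows": "0 0 0.002 0 0 0; 0 0 0.002 0 0 0; 0 0 0 0 0 0"}}

```text
clock: 6.28
ee_pos: [0.4284, -0.0126, -0.0247]
ee_rot: [-0.0, 1.0, -0.0, -0.0]
wrist_force: [-0.8, -0.5, 0.5]
finger_gap: 0.0851
finger_force: 0.0
```

>>> {"fn": "servo_tool", "kwargs": {"rows": "0 0 0 0 0 0; 0 0 0 0 0 0; 0 0 0 0 0 0; 0 0 0 0 0 0; 0 0 0 0 0 0", "claw": 0.055}}

```text
clock: 6.9
ee_pos: [0.4286, -0.0124, -0.0237]
ee_rot: [-0.0, 1.0, -0.0, 0.0]
wrist_force: [-1.8, 0.8, 13.6]
finger_gap: 0.0605
finger_force: 61.5
```

```bash
python3 -c "
from h import *
s=ctrl.read_state();print(s['ee_pos'],s['wrist_force'],s['finger_gap'],s['finger_force'])
a=snap('side')['pixels'][120:280,160:320];b=snap('wrist')['pixels']
cv2.imwrite('pics/m4.png',np.hstack([cv2.resize(a,(420,420)),b[:,90:470]])[:,:,::-1])"
```

```text
[ 0.42864949 -0.01242773 -0.02372751] [-1.82390659  0.75227726 13.55571034] 0.060491702341274774 61.52553951367736
```

View pics/m4.png

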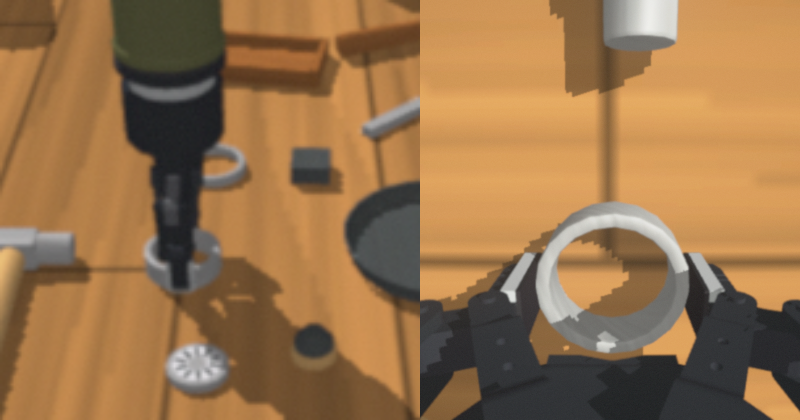

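The broad bangle is gripped: gap 60 mm, 61 N. I'll lift it and carry it to the stand.

>>> {"fn": "servo_tool", "kwargs": {"rows": "0 0 -0.02 0 0 0; 0 0 -0.04 0 0 0; 0 0 -0.05 0 0 0; 0 -0.05 -0.01 0 0 0; 0 -0.055 0 0 0 0; 0 -0.055 0 0 0 0; -0.0078 -0.055 0 0 0 0; 0 -0.055 0 0 0 0; 0 -0.053 0 0 0 0; 0 0 0 0 0 0"}}

```text
clock: 8.25
ee_pos: [0.4346, -0.3406, 0.0949]
ee_rot: [0.004, 1.0, -0.001, -0.0]
wrist_force: [0.4, 0.9, -1.9]
finger_gap: 0.0604
finger_force: 65.8
```

```bash
python3 -c "
from h import *
s=ctrl.read_state();print(s['wrist_force'],s['finger_gap'],s['finger_force'])
rel(.4362,-.3355,-.0117,90)
a=snap('top');b=snap('wrist')
print(w2p(b,[[.4362,-.3355,.062],[.4362,-.3355,.012]]))
cv2.imwrite('pics/m5.png',np.hstack([cv2.resize(a['pixels'][180:340,360:520],(320,320),interpolation=cv2.INTER_CUBIC),b['pixels'][:320,60:500]])[:,:,::-1])"
```

```text
[ 0.37602031  0.90881509 -1.9060016 ] 0.060395125738056325 65.75254635885358
{'t': 8.25, 'p': array([ 0.4346, -0.3406,  0.0949]), 'zaxis': array([-0.001, -0.002, -1.   ]), 'yaw': np.float64(89.6), 'shift': array([-0.0017,  0.0054,  0.1066]), 'q': array([ 0.73,  0.51, -0.17,  1.85,  0.12,  0.79,  2.06]), 'az': np.float64(-0.007)}
[[284.14712767 230.47191596]
 [283.71304451 209.50190055]]
```

View pics/m5.png

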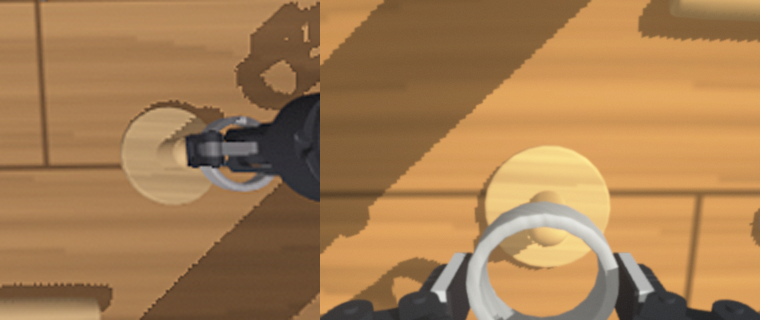

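Wrist view: the stand base is centred at about (288,207), with the post in the middle and the ring held level nearer to the camera. This puts the stand at about (0.435,-0.334).

>>> {"fn": "servo_tool", "kwargs": {"rows": "-0.0006 0.0066 0 0 0 -0.006; 0 0 0 0 0 0; 0 0 0 0 0 0"}}

```text
clock: 8.72
ee_pos: [0.4374, -0.3281, 0.0957]
ee_rot: [-0.004, 1.0, -0.0, 0.0]
wrist_force: [1.7, -0.2, -2.5]
finger_gap: 0.0603
finger_force: 65.8
```

```bash
python3 -c "
from h import *
rel(.4352,-.334,-.0117,90)
b=snap('wrist')
im=b['pixels'];cv2.imwrite('pics/z.png',im[:,:,::-1])
print(w2p(b,[[.4352,-.334,.062],[.4352,-.334,.012],[.4352,-.334-.048,.012],[.4352,-.334+.048,.012],[.4352-.048,-.334,.012]]).round(1))
hsv=cv2.cvtColor(im,cv2.COLOR_RGB2HSV); 
for r in (180,190,200): print(r,hsv[r,200:360:4,1].tolist())
"
```

```text
{'t': 8.72, 'p': array([ 0.4374, -0.3281,  0.0957]), 'zaxis': array([ 0., -0., -1.]), 'yaw': np.float64(90.45), 'shift': array([ 0.0022, -0.0059,  0.1074]), 'q': array([ 0.72,  0.51, -0.18,  1.86,  0.12,  0.78,  2.05]), 'az': np.float64(0.0079)}
[[271.5 224.9]
 [273.5 204.9]
 [210.  204.4]
 [337.1 205.5]
 [273.7 140.2]]
180 [147, 146, 147, 144, 132, 119, 119, 117, 118, 119, 119, 117, 117, 120, 119, 119, 118, 119, 119, 117, 119, 119, 120, 118, 120, 118, 119, 119, 119, 119, 119, 121, 120, 122, 145, 143, 145, 146, 147, 145]
190 [142, 143, 142, 133, 120, 118, 117, 117, 116, 117, 117, 115, 116, 115, 116, 115, 123, 118, 122, 123, 119, 117, 115, 114, 115, 117, 116, 116, 116, 118, 117, 116, 117, 116, 131, 141, 141, 142, 139, 146]
200 [146, 147, 145, 130, 117, 118, 114, 116, 116, 116, 115, 116, 125, 121, 123, 119, 123, 119, 116, 117, 114, 109, 113, 112, 115, 114, 115, 115, 114, 115, 114, 114, 114, 115, 116, 146, 146, 146, 146, 146]
```

>>> {"fn": "servo_tool", "kwargs": {"rows": "0.0019 -0.005 0.02 0 0 0.007; 0 0 0.03 0 0 0; 0 0 0.03 0 0 0; 0 0 0.015 0 0 0; 0 0 0.006 0 0 0; 0 0 0 0 0 0; 0 0 0 0 0 0"}}

```text
clock: 9.65
ee_pos: [0.4357, -0.3344, -0.0046]
ee_rot: [0.0, 1.0, -0.0, 0.001]
wrist_force: [0.4, -0.4, -2.1]
finger_gap: 0.0605
finger_force: 65.8
```

>>> {"fn": "servo_tool", "kwargs": {"rows": "0 0 0.002 0 0 0; 0 0 0.002 0 0 0; 0 0 0 0 0 0; 0 0 0 0 0 0"}}

```text
clock: 10.15
ee_pos: [0.4351, -0.334, -0.0095]
ee_rot: [0.0, 1.0, 0.0, -0.0]
wrist_force: [-0.5, 0.3, -2.8]
finger_gap: 0.0603
finger_force: 65.8
```

>>> {"fn": "servo_tool", "kwargs": {"rows": "0 0 0.001 0 0 0; 0 0 0.001 0 0 0; 0 0 0 0 0 0; 0 0 0 0 0 0"}}

```text
clock: 10.65
ee_pos: [0.4351, -0.334, -0.0115]
ee_rot: [0.0, 1.0, -0.0, 0.0]
wrist_force: [-0.5, -0.0, -0.5]
finger_gap: 0.0604
finger_force: 65.9
```

>>> {"fn": "servo_tool", "kwargs": {"rows": "0 0 0 0 0 0; 0 0 0 0 0 0; 0 0 0 0 0 0; 0 0 -0.01 0 0 0; 0 0 -0.04 0 0 0; 0 0 -0.05 0 0 0; 0 0 -0.03 0 0 0; 0 0 0 0 0 0", "claw": 0.0854}}

```text
clock: 11.65
ee_pos: [0.4365, -0.335, 0.1217]
ee_rot: [0.001, 1.0, -0.002, 0.002]
wrist_force: [-0.2, 0.4, -0.7]
finger_gap: 0.085
finger_force: 0.0
```

```bash
python3 -c "
from h import *
rel(.4445,.133,.06,90)
a=snap('side')
cv2.imwrite('pics/s6.png',cv2.resize(a['pixels'][280:400,150:300],(480,384),interpolation=cv2.INTER_CUBIC)[:,:,::-1])"
```

```text
{'t': 11.65, 'p': array([ 0.4365, -0.335 ,  0.1217]), 'zaxis': array([ 0.005, -0.003, -1.   ]), 'yaw': np.float64(89.94), 'shift': array([-0.0072,  0.4682,  0.0601]), 'q': array([ 0.74,  0.48, -0.19,  1.83,  0.11,  0.84,  2.06]), 'az': np.float64(-0.0011)}
```

View pics/s6.png

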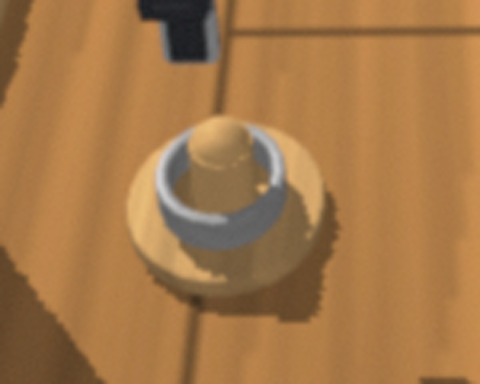

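The broad bangle lies flat on the base around the post. Next is the narrow one.

>>> {"fn": "servo_tool", "kwargs": {"rows": "-0.0072 0.05 0 0 0 0; 0 0.059 0 0 0 0; 0 0.06 0 0 0 0; 0 0.06 0 0 0 0; 0 0.06 0 0 0 0; 0 0.06 0 0 0 0; 0 0.06 0 0 0 0; 0 0.055 0 0 0 0; 0 0 0 0 0 0; 0 0 0 0 0 0"}}

```text
clock: 12.95
ee_pos: [0.4419, 0.1294, 0.1177]
ee_rot: [0.0, 1.0, -0.001, -0.001]
wrist_force: [0.1, -1.4, 0.7]
finger_gap: 0.0857
finger_force: 0.0
```

```bash
python3 -c "
from h import *
rel(.4445,.133,-.02,90)
b=snap('wrist');im=b['pixels'];hsv=cv2.cvtColor(im,cv2.COLOR_RGB2HSV)
m=(hsv[...,1]<60).astype(np.uint8);m[300:]=0
n,l,st,ce=cv2.connectedComponentsWithStats(m)
for i in range(1,n):
  if st[i,4]>150:
    x,y,w,h,a=st[i]; print(st[i].tolist(),p2w(b,[[x+w/2,y+h/2]],.01).round(4))
"
```

```text
{'t': 12.95, 'p': array([0.4419, 0.1294, 0.1177]), 'zaxis': array([-0.002, -0.001, -1.   ]), 'yaw': np.float64(89.99), 'shift': array([-0.0029,  0.0037,  0.1376]), 'q': array([-0.15,  0.37, -0.25,  2.05,  0.13,  0.74,  1.08]), 'az': np.float64(-0.0001)}
[77, 0, 49, 71, 2853] [[ 0.314  -0.0061  0.01  ]]
[254, 166, 74, 73, 1626] [[0.4434 0.1373 0.01  ]]
[0, 191, 8, 34, 191] [[ 0.4482 -0.1108  0.01  ]]
[118, 260, 63, 40, 1520] [[0.5143 0.0121 0.01  ]]
[385, 260, 64, 40, 1378] [[0.5141 0.2498 0.01  ]]
[261, 279, 41, 21, 774] [[0.5229 0.1294 0.01  ]]
[0, 282, 28, 18, 404] [[ 0.5279 -0.1191  0.01  ]]
```

>>> {"fn": "servo_tool", "kwargs": {"rows": "-0.0025 0.005 0.05 0 0 0; 0 0 0.05 0 0 0; 0 0 0.03 0 0 0; 0 0 0.008 0 0 0; 0 0 0.003 0 0 0; 0 0 0 0 0 0; 0 0 0 0 0 0"}}

```text
clock: 13.88
ee_pos: [0.4459, 0.1351, -0.0215]
ee_rot: [0.001, 1.0, 0.0, 0.001]
wrist_force: [-0.2, -0.4, -0.1]
finger_gap: 0.0849
finger_force: 0.0
```

>>> {"fn": "servo_tool", "kwargs": {"rows": "0 0 0.001 0 0 0; 0 0 0.001 0 0 0; 0 0 0 0 0 0"}}

```text
clock: 14.25
ee_pos: [0.4452, 0.135, -0.0245]
ee_rot: [0.0, 1.0, -0.0, -0.0]
wrist_force: [-0.2, 0.8, 0.5]
finger_gap: 0.0855
finger_force: 0.0
```

>>> {"fn": "servo_tool", "kwargs": {"rows": "0 0 0 0 0 0; 0 0 0 0 0 0; 0 0 0 0 0 0; 0 0 0 0 0 0; 0 0 0 0 0 0", "claw": 0.055}}

```text
clock: 14.88
ee_pos: [0.4453, 0.1352, -0.0236]
ee_rot: [-0.0, 1.0, -0.0, 0.0]
wrist_force: [-2.7, -1.0, 14.3]
finger_gap: 0.0586
finger_force: 60.9
```

>>> {"fn": "servo_tool", "kwargs": {"rows": "0 0 -0.01 0 0 0; 0 0 -0.02 0 0 0; 0 0 -0.05 0 0 0; 0 0 -0.05 0 0 0; 0 0 0 0 0 0; 0 0 0 0 0 0"}}

```text
clock: 15.62
ee_pos: [0.4448, 0.1347, 0.1053]
ee_rot: [0.001, 1.0, -0.0, -0.0]
wrist_force: [-0.0, -0.8, -2.6]
finger_gap: 0.0586
finger_force: 64.9
```

```bash
python3 -c "
from h import *
rel(.4352,-.334,.1063,90)
a=snap('side');b=snap('wrist')
cv2.imwrite('pics/m7.png',np.hstack([cv2.resize(a['pixels'][60:220,160:320],(420,420)),b['pixels'][:,90:470]])[:,:,::-1])"
```

```text
{'t': 15.62, 'p': array([0.4448, 0.1347, 0.1053]), 'zaxis': array([-0., -0., -1.]), 'yaw': np.float64(89.94), 'shift': array([ 0.0091, -0.4687, -0.0009]), 'q': array([-0.16,  0.39, -0.26,  2.05,  0.15,  0.71,  1.05]), 'az': np.float64(-0.0011)}
```

View pics/m7.png

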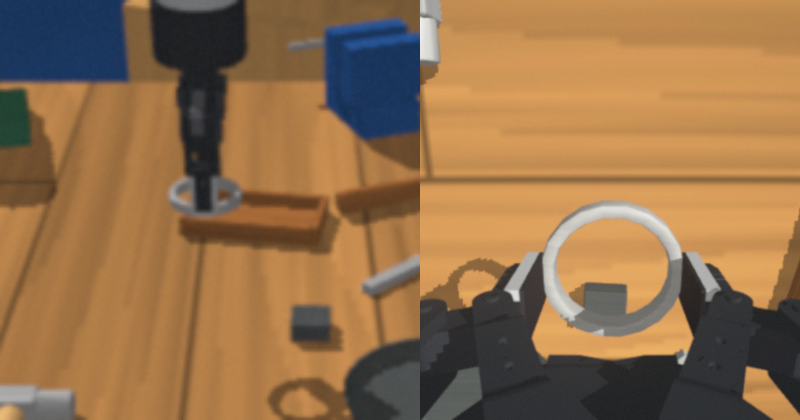

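The narrow bangle is held level between the pads, and the block below is untouched. I'll carry it to the stand.

>>> {"fn": "servo_tool", "kwargs": {"rows": "0.009 -0.05 0 0 0 0; 0 -0.059 0 0 0 0; 0 -0.06 0 0 0 0; 0 -0.06 0 0 0 0; 0 -0.06 0 0 0 0; 0 -0.06 0 0 0 0; 0 -0.06 0 0 0 0; 0 -0.06 0 0 0 0; 0 0 0 0 0 0; 0 0 0 0 0 0"}}

```text
clock: 16.98
ee_pos: [0.4351, -0.333, 0.1039]
ee_rot: [0.001, 1.0, 0.001, -0.001]
wrist_force: [0.7, 1.0, -0.2]
finger_gap: 0.0583
finger_force: 65.0
```

>>> {"fn": "servo_tool", "kwargs": {"rows": "0 0 0 0 0 0; 0 0 0 0 0 0"}}

```text
clock: 17.23
ee_pos: [0.4361, -0.3326, 0.1054]
ee_rot: [-0.001, 1.0, 0.0, -0.0]
wrist_force: [0.2, 0.6, -2.2]
finger_gap: 0.0585
finger_force: 65.0
```

```bash
python3 -c "
from h import *
rel(.4352,-.334,.0084,90)"
```

```text
{'t': 17.23, 'p': array([ 0.4361, -0.3326,  0.1054]), 'zaxis': array([-0.,  0., -1.]), 'yaw': np.float64(90.08), 'shift': array([ 0.0009, -0.0014,  0.097 ]), 'q': array([ 0.75,  0.5 , -0.22,  1.85,  0.14,  0.81,  2.04]), 'az': np.float64(0.0014)}
```

>>> {"fn": "servo_tool", "kwargs": {"rows": "0.0009 -0.0014 0.02 0 0 0; 0 0 0.03 0 0 0; 0 0 0.025 0 0 0; 0 0 0.012 0 0 0; 0 0 0.005 0 0 0; 0 0 0 0 0 0; 0 0 0 0 0 0"}}

```text
clock: 18.1
ee_pos: [0.4354, -0.3357, 0.0143]
ee_rot: [0.0, 1.0, -0.0, 0.001]
wrist_force: [-0.2, 0.1, -2.0]
finger_gap: 0.0586
finger_force: 64.9
```

>>> {"fn": "servo_tool", "kwargs": {"rows": "0 0 0.001 0 0 0; 0 0 0.001 0 0 0; 0 0 0.001 0 0 0; 0 0 0 0 0 0; 0 0 0 0 0 0"}}

```text
clock: 18.73
ee_pos: [0.4349, -0.3353, 0.0105]
ee_rot: [0.0, 1.0, 0.0, -0.0]
wrist_force: [-0.2, -0.9, -0.1]
finger_gap: 0.0587
finger_force: 64.9
```

>>> {"fn": "servo_tool", "kwargs": {"rows": "0 0 0.001 0 0 0; 0 0 0.001 0 0 0; 0 0 0 0 0 0; 0 0 0 0 0 0"}}

```text
clock: 19.23
ee_pos: [0.435, -0.3354, 0.0086]
ee_rot: [0.0, 1.0, -0.0, 0.0]
wrist_force: [0.3, 0.1, 2.8]
finger_gap: 0.0583
finger_force: 65.3
```

>>> {"fn": "servo_tool", "kwargs": {"rows": "0 0 0 0 0 0; 0 0 0 0 0 0; 0 0 0 0 0 0; 0 0 -0.01 0 0 0; 0 0 -0.04 0 0 0; 0 0.02 -0.045 0 0 0; -0.012 0.05 0 0 0 0; 0 0.06 0 0 0 0; 0 0.055 0 0 0 0; 0 0.01 0 0 0 0", "claw": 0.0854}}

```text
clock: 20.48
ee_pos: [0.4472, -0.1364, 0.1044]
ee_rot: [-0.003, 1.0, 0.0, 0.0]
wrist_force: [0.3, -0.7, -0.6]
finger_gap: 0.0856
finger_force: 0.0
```

>>> {"fn": "servo_tool", "kwargs": {"rows": "0 0 0 0 0 0; 0 0 0 0 0 0"}}

```text
clock: 20.72
ee_pos: [0.4471, -0.1422, 0.1037]
ee_rot: [0.002, 1.0, -0.0, 0.0]
wrist_force: [0.2, -1.0, 0.1]
finger_gap: 0.0857
finger_force: 0.0
```

```bash
cat >> h.py <<'E'
def blobs(b,z,smax=60,ymax=420,amin=150):
    hsv=cv2.cvtColor(b['pixels'],cv2.COLOR_RGB2HSV)
    m=(hsv[...,1]<smax).astype(np.uint8);m[ymax:]=0
    n,l,st,ce=cv2.connectedComponentsWithStats(m)
    for i in range(1,n):
        if st[i,4]>amin:
            x,y,w,h,a=st[i]; print(st[i].tolist(),p2w(b,[[x+(w-1)/2,y+(h-1)/2]],z).round(4)[0])
E
python3 -c "
from h import *
rel(.4473,-.140,-.02,90)
blobs(snap('wrist'),.009,ymax=300)
print('side');a=snap('side');im=a['pixels'];im[:280]=0
m=(cv2.cvtColor(im,cv2.COLOR_RGB2HSV)[...,1]<70).astype(np.uint8)
n,l,st,ce=cv2.connectedComponentsWithStats(m)
print([x.tolist() for x in st if 60<x[4]<3000])
for dz in (.032,.042): print(w2p(a,[[.435,-.335+d,dz] for d in(-.031,.031)]+[[.435+d,-.335,dz] for d in(-.031,.031)]).round(1).tolist())
"
```

```text
{'t': 20.73, 'p': array([ 0.4471, -0.1422,  0.1037]), 'zaxis': array([ 0.   , -0.001, -1.   ]), 'yaw': np.float64(89.82), 'shift': array([-1.000e-04,  2.300e-03,  1.237e-01]), 'q': array([ 0.42,  0.4 , -0.23,  2.04,  0.14,  0.71,  1.67]), 'az': np.float64(-0.0031)}
[456, 0, 53, 60, 2476] [0.3183 0.0019 0.009 ]
[0, 153, 77, 86, 3517] [ 0.4393 -0.3387  0.009 ]
[258, 174, 58, 58, 2576] [ 0.4458 -0.1382  0.009 ]
[117, 260, 64, 40, 1592] [ 0.5125 -0.2549  0.009 ]
[385, 260, 63, 40, 1328] [ 0.513  -0.0285  0.009 ]
[292, 287, 32, 13, 312] [ 0.5249 -0.1203  0.009 ]
side
[[317, 283, 18, 15, 232], [197, 314, 43, 44, 965], [375, 329, 12, 33, 187], [400, 339, 14, 34, 206], [355, 343, 11, 31, 199], [381, 353, 12, 32, 217], [427, 355, 14, 29, 180], [407, 362, 16, 34, 236]]
[[216.8, 350.3], [220.4, 317.3], [198.2, 333.4], [239.1, 333.0]]
[[216.3, 345.9], [220.0, 313.0], [197.6, 329.0], [238.9, 328.7]]
```

>>> {"fn": "servo_tool", "kwargs": {"rows": "0 0.0022 0.05 0 0 -0.003; 0 0 0.04 0 0 0; 0 0 0.02 0 0 0; 0 0 0.01 0 0 0; 0 0 0.003 0 0 0; 0 0 0 0 0 0; 0 0 0 0 0 0"}}

```text
clock: 21.7
ee_pos: [0.4476, -0.1385, -0.0188]
ee_rot: [-0.001, 1.0, -0.0, 0.001]
wrist_force: [0.3, 0.9, -0.0]
finger_gap: 0.0854
finger_force: 0.0
```

>>> {"fn": "servo_tool", "kwargs": {"rows": "0 0 0 0 0 0; 0 0 0 0 0 0; 0 0 0 0 0 0; 0 0 0 0 0 0; 0 0 0 0 0 0; 0 0 0 0 0 0", "claw": 0.04}}

```text
clock: 22.45
ee_pos: [0.4473, -0.1382, -0.0186]
ee_rot: [-0.001, 1.0, -0.0, 0.0]
wrist_force: [-2.1, 0.5, 13.5]
finger_gap: 0.0415
finger_force: 58.9
```

>>> {"fn": "servo_tool", "kwargs": {"rows": "0 0 -0.01 0 0 0; 0 0 -0.02 0 0 0; 0 0 -0.03 0 0 0; 0 0 -0.03 0 0 0; 0 0 0 0 0 0; 0 0 0 0 0 0"}}

```text
clock: 23.2
ee_pos: [0.4466, -0.1382, 0.0702]
ee_rot: [-0.001, 1.0, 0.0, -0.0]
wrist_force: [-0.4, -0.5, -1.1]
finger_gap: 0.0416
finger_force: 60.8
```

```bash
python3 -c "
from h import *
rel(.636,-.027,.0714,90)
a=snap('side');b=snap('wrist')
x=a['pixels'][140:300,150:310]
cv2.imwrite('pics/m8.png',np.hstack([cv2.resize(x,(420,420)),b['pixels'][:,90:470]])[:,:,::-1])"
```

```text
{'t': 23.2, 'p': array([ 0.4466, -0.1382,  0.0702]), 'zaxis': array([-0.,  0., -1.]), 'yaw': np.float64(90.12), 'shift': array([-0.1896,  0.1108, -0.0013]), 'q': array([ 0.4 ,  0.45, -0.22,  2.09,  0.17,  0.62,  1.64]), 'az': np.float64(0.0021)}
```

View pics/m8.png

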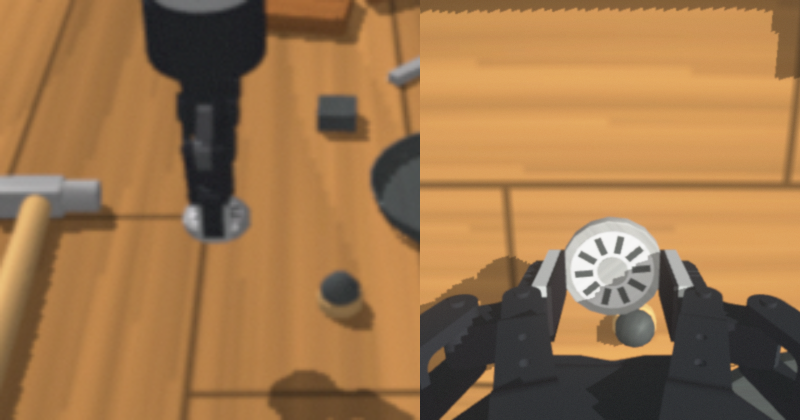

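The large medallion is held level and centred between the pads, with the stake untouched below. I'll carry it to the dish, to a spot 33 mm nearer the robot than the dish's centre.

>>> {"fn": "servo_tool", "kwargs": {"rows": "-0.03 0.029 0 0 0 0; -0.043 0.039 0 0 0 0; -0.043 0.039 0 0 0 0; -0.042 0.038 0 0 0 0; 0 0 0 0 0 0; 0 0 0 0 0 0; 0 0 0 0 0 0; 0 0 0 0 0 0"}}

```text
clock: 24.3
ee_pos: [0.6042, 0.0059, 0.0705]
ee_rot: [-0.0, 1.0, -0.0, -0.0]
wrist_force: [0.0, 0.2, -0.7]
finger_gap: 0.0413
finger_force: 61.0
```

```bash
python3 -c "
from h import *
rel(.605,.007,-.0146,90)
b=snap('wrist');im=b['pixels']
g=cv2.cvtColor(im,cv2.COLOR_RGB2HSV)[...,1]
print(w2p(b,[[.638-.081,.007,.018],[.638,.007-.08,.018],[.605,.007-.074,.018],[.605,.007+.074,.018]]).round(0).tolist())
print(g[:220:5,282].tolist());
for r in (190,210,230): print(r,g[r,60:500:8].tolist())"
```

```text
{'t': 24.3, 'p': array([0.6042, 0.0059, 0.0705]), 'zaxis': array([-0.   , -0.001, -1.   ]), 'yaw': np.float64(90.03), 'shift': array([-0.0009,  0.0011,  0.0851]), 'q': array([ 0.08,  0.61, -0.2 ,  1.73,  0.16,  0.81,  1.37]), 'az': np.float64(0.0006)}
[[283.0, 148.0], [168.0, 266.0], [173.0, 221.0], [393.0, 221.0]]
[143, 145, 144, 143, 146, 145, 146, 147, 145, 145, 144, 142, 144, 143, 143, 143, 142, 142, 142, 142, 136, 139, 142, 140, 144, 142, 141, 139, 138, 140, 126, 36, 39, 19, 11, 13, 6, 9, 9, 10, 9, 13, 10, 10]
190 [140, 139, 138, 141, 138, 139, 141, 140, 141, 141, 141, 139, 139, 139, 137, 139, 139, 144, 22, 27, 9, 9, 9, 7, 7, 9, 7, 13, 9, 9, 9, 6, 9, 11, 9, 9, 21, 22, 39, 30, 138, 139, 141, 140, 140, 142, 140, 139, 141, 140, 135, 135, 135, 136, 137]
210 [147, 148, 147, 148, 148, 148, 146, 146, 148, 145, 147, 148, 144, 145, 146, 141, 13, 20, 13, 9, 9, 7, 2, 4, 6, 9, 9, 11, 13, 10, 12, 10, 8, 6, 11, 9, 15, 13, 19, 19, 28, 20, 146, 146, 147, 148, 143, 144, 142, 143, 144, 143, 141, 146, 143]
230 [150, 147, 146, 148, 144, 142, 142, 142, 143, 144, 142, 143, 142, 140, 142, 11, 17, 7, 4, 6, 8, 6, 10, 11, 6, 5, 3, 4, 3, 5, 3, 4, 5, 13, 11, 13, 9, 7, 9, 10, 10, 20, 11, 143, 142, 144, 142, 143, 142, 141, 142, 141, 141, 143, 142]
```

>>> {"fn": "servo_tool", "kwargs": {"rows": "-0.0015 0.001 0.03 0 0 0; 0 0 0.03 0 0 0; 0 0 0.015 0 0 0; 0 0 0.005 0 0 0; 0 0 0 0 0 0; 0 0 0 0 0 0"}}

```text
clock: 25.1
ee_pos: [0.607, 0.0082, -0.0085]
ee_rot: [-0.001, 1.0, 0.0, 0.001]
wrist_force: [-0.7, 0.2, -0.9]
finger_gap: 0.0415
finger_force: 61.0
```

>>> {"fn": "servo_tool", "kwargs": {"rows": "0 0 0.0015 0 0 0; 0 0 0.0015 0 0 0; 0 0 0 0 0 0; 0 0 0 0 0 0"}}

```text
clock: 25.6
ee_pos: [0.6063, 0.0082, -0.0125]
ee_rot: [-0.001, 1.0, -0.0, -0.0]
wrist_force: [0.1, 0.2, -1.0]
finger_gap: 0.0411
finger_force: 61.0
```

>>> {"fn": "servo_tool", "kwargs": {"rows": "0 0 0.001 0 0 0; 0 0 0.001 0 0 0; 0 0 0 0 0 0; 0 0 0 0 0 0"}}

```text
clock: 26.1
ee_pos: [0.6063, 0.0082, -0.0143]
ee_rot: [-0.001, 1.0, -0.0, 0.0]
wrist_force: [-0.3, 0.4, 2.7]
finger_gap: 0.0418
finger_force: 61.7
```

>>> {"fn": "servo_tool", "kwargs": {"rows": "0 0 0 0 0 0; 0 0 0 0 0 0; 0 0 0 0 0 0; 0 0 -0.01 0 0 0; 0 0 -0.04 0 0 0; 0 0 -0.04 0 0 0; -0.005 -0.05 0 0 0 0; 0 -0.06 0 0 0 0; 0 -0.06 0 0 0 0; 0 -0.059 0 0 0 0", "claw": 0.06}}

```text
clock: 27.35
ee_pos: [0.6118, -0.2228, 0.0765]
ee_rot: [-0.001, 1.0, -0.0, 0.001]
wrist_force: [2.0, 0.2, 1.2]
finger_gap: 0.0597
finger_force: 0.0
```

>>> {"fn": "servo_tool", "kwargs": {"rows": "0 0 0 0 0 0; 0 0 0 0 0 0; 0 0 0 0 0 0"}}

```text
clock: 27.72
ee_pos: [0.6122, -0.2186, 0.0759]
ee_rot: [-0.002, 1.0, 0.001, 0.0]
wrist_force: [-0.5, -0.0, -0.8]
finger_gap: 0.0598
finger_force: 0.0
```

```bash
python3 -c "
from h import *
rel(.6112,-.2205,-.0155,90)
blobs(snap('wrist'),.009,ymax=300)
print('top');a=snap('top');a['pixels'][:110]=0
blobs(a,.012,smax=70)
im=a['pixels'][115:205,225:315];v=im.max(2);v=(v>120).astype(np.uint8);v[(cv2.cvtColor(im,cv2.COLOR_RGB2HSV)[...,1]>60)]=0
n,l,st,ce=cv2.connectedComponentsWithStats(v)
for i in range(1,n):
  if st[i,4]>40: print(st[i],p2w(a,[ce[i]+[225,115]],.012))
"
```

```text
{'t': 27.73, 'p': array([ 0.6122, -0.2186,  0.0759]), 'zaxis': array([ 0.   ,  0.001, -1.   ]), 'yaw': np.float64(90.28), 'shift': array([ 0.0011, -0.002 ,  0.0913]), 'q': array([ 0.44,  0.67, -0.22,  1.6 ,  0.17,  0.9 ,  1.73]), 'az': np.float64(0.0048)}
[411, 74, 46, 45, 1641] [ 0.5312 -0.1186  0.009 ]
[482, 157, 78, 143, 8748] [ 0.6224 -0.0416  0.009 ]
[258, 190, 45, 44, 1528] [ 0.6106 -0.2194  0.009 ]
[142, 253, 72, 47, 1897] [ 0.6612 -0.2961  0.009 ]
[353, 253, 70, 47, 1597] [ 0.6604 -0.1385  0.009 ]
top
[0, 0, 560, 180, 63680] [ 0.7937 -0.0134  0.012 ]
[231, 122, 79, 76, 4694] [0.6412 0.0086 0.012 ]
[149, 153, 34, 35, 318] [0.622  0.2219 0.012 ]
[516, 173, 44, 109, 2561] [ 0.4939 -0.5211  0.012 ]
[202, 202, 20, 19, 328] [0.536  0.1274 0.012 ]
[329, 204, 14, 14, 161] [ 0.5331 -0.1223  0.012 ]
[430, 242, 40, 33, 640] [ 0.4351 -0.3429  0.012 ]
[272, 311, 15, 50, 698] [ 0.2937 -0.0046  0.012 ]
[ 35  51  23  22 358] [[0.60643737 0.00777267 0.012     ]]
```

The large medallion lies in the dish at (0.606,0.008). Now the small one.

>>> {"fn": "servo_tool", "kwargs": {"rows": "0.001 -0.0018 0.04 0 0 0.005; 0 0 0.03 0 0 0; 0 0 0.015 0 0 0; 0 0 0.006 0 0 0; 0 0 0.001 0 0 0; 0 0 0 0 0 0; 0 0 0 0 0 0"}}

```text
clock: 28.7
ee_pos: [0.6113, -0.2228, -0.0156]
ee_rot: [0.001, 1.0, -0.0, 0.001]
wrist_force: [0.1, 0.1, -0.1]
finger_gap: 0.0598
finger_force: 0.0
```

>>> {"fn": "servo_tool", "kwargs": {"rows": "0 0 0 0 0 0; 0 0 0 0 0 0; 0 0 0 0 0 0; 0 0 0 0 0 0; 0 0 0 0 0 0; 0 0 0 0 0 0", "claw": 0.022}}

```text
clock: 29.45
ee_pos: [0.6129, -0.2227, -0.0142]
ee_rot: [0.001, 1.0, -0.0, 0.002]
wrist_force: [-0.9, 0.5, 13.4]
finger_gap: 0.0222
finger_force: 6.6
```

>>> {"fn": "servo_tool", "kwargs": {"rows": "0 0 0 0 0 0; 0 0 0 0 0 0; 0 0 0 0 0 0; 0 0 0 0 0 0", "claw": 0.012}}

```text
clock: 29.95
ee_pos: [0.6132, -0.2225, -0.0139]
ee_rot: [0.001, 1.0, -0.0, 0.002]
wrist_force: [0.2, 2.1, 14.3]
finger_gap: 0.0122
finger_force: 7.3
```

```bash
python3 -c "
from h import *
b=snap('wrist'); blobs(b,.009,ymax=330)
print(w2p(b,[.6112,-.2205,.009]))
c=np.array(snap('side')['pixels'])
cv2.imwrite('pics/m9.png',np.hstack([cv2.resize(c[220:320,270:370],(420,420)),b['pixels'][:,90:470]])[:,:,::-1])"
```

```text
[499, 40, 61, 78, 3935] [ 0.5309 -0.1215  0.009 ]
[100, 226, 365, 104, 14399] [ 0.6182 -0.222   0.009 ]
[[285.38602419 263.36126174]]
```

The fingers closed past 32 mm and are riding on top of the medallion, so the tips were too high. I'll reopen, check where it lies, and go lower.

>>> {"fn": "servo_tool", "kwargs": {"rows": "0 0 -0.01 0 0 0; 0 0 -0.03 0 0 0; 0 0 -0.04 0 0 0; 0 0 0 0 0 0; 0 0 0 0 0 0; 0 0 0 0 0 0", "claw": 0.06}}

```text
clock: 30.8
ee_pos: [0.6098, -0.2225, 0.0623]
ee_rot: [0.001, 1.0, 0.0, -0.001]
wrist_force: [0.8, 0.5, -0.9]
finger_gap: 0.0599
finger_force: 0.0
```

```bash
python3 -c "
from h import *
b=snap('wrist'); blobs(b,.009,ymax=300)
rel(.6112,-.2205,-.0225,90)
a=snap('side');a['pixels'][:270]=0;a['pixels'][310:]=0
blobs(a,.005,smax=70,amin=60)"
```

```text
[424, 74, 49, 49, 1872] [ 0.5313 -0.1182  0.009 ]
[497, 170, 63, 130, 6218] [ 0.6215 -0.0494  0.009 ]
[259, 197, 46, 47, 1704] [ 0.6102 -0.2222  0.009 ]
[142, 253, 72, 47, 1897] [ 0.6513 -0.2957  0.009 ]
[352, 253, 71, 47, 1583] [ 0.6517 -0.1478  0.009 ]
{'t': 30.85, 'p': array([ 0.61  , -0.2224,  0.0622]), 'zaxis': array([-0.002,  0.001, -1.   ]), 'yaw': np.float64(89.84), 'shift': array([-0.0014,  0.0019,  0.0847]), 'q': array([ 0.44,  0.68, -0.22,  1.61,  0.18,  0.87,  1.72]), 'az': np.float64(-0.0028)}
[0, 0, 560, 420, 214389] [0.5352 0.0231 0.005 ]
[317, 284, 18, 16, 237] [ 0.6108 -0.2244  0.005 ]
```

>>> {"fn": "servo_tool", "kwargs": {"rows": "-0.0008 0 0.04 0 0 0; 0 0 0.025 0 0 0; 0 0 0.012 0 0 0; 0 0 0.006 0 0 0; 0 0 0.002 0 0 0; 0 0 0 0 0 0; 0 0 0 0 0 0"}}

```text
clock: 31.78
ee_pos: [0.612, -0.2228, -0.0207]
ee_rot: [0.001, 1.0, -0.0, 0.001]
wrist_force: [-0.2, 0.2, -0.3]
finger_gap: 0.06
finger_force: 0.0
```

>>> {"fn": "servo_tool", "kwargs": {"rows": "0 0 0 0 0 0; 0 0 0 0 0 0; 0 0 0 0 0 0; 0 0 0 0 0 0; 0 0 0 0 0 0", "claw": 0.03}}

```text
clock: 32.4
ee_pos: [0.6117, -0.2227, -0.0211]
ee_rot: [0.001, 1.0, -0.0, 0.0]
wrist_force: [-1.1, -0.5, 5.2]
finger_gap: 0.0306
finger_force: 21.5
```

>>> {"fn": "servo_tool", "kwargs": {"rows": "0 0 0 0 0 0; 0 0 0 0 0 0; 0 0 0 0 0 0", "claw": 0.022}}

```text
clock: 32.78
ee_pos: [0.6118, -0.2227, -0.0207]
ee_rot: [0.001, 1.0, -0.0, 0.0]
wrist_force: [-2.1, -0.3, 8.1]
finger_gap: 0.0285
finger_force: 58.6
```

>>> {"fn": "servo_tool", "kwargs": {"rows": "0 0 -0.01 0 0 0; 0 0 -0.02 0 0 0; 0 0 -0.03 0 0 0; 0 0 -0.03 0 0 0; 0 0 0 0 0 0; 0 0 0 0 0 0"}}

```text
clock: 33.52
ee_pos: [0.6111, -0.2225, 0.068]
ee_rot: [0.001, 1.0, 0.0, -0.0]
wrist_force: [-0.3, 0.5, -1.5]
finger_gap: 0.0281
finger_force: 59.2
```

```bash
python3 -c "
from h import *
rel(.675,.008,.067,90)
b=snap('wrist'); blobs(b,.05,ymax=330)
print(w2p(b,[[.6117,-.2227,.0972]]))"
```

```text
{'t': 33.52, 'p': array([ 0.6111, -0.2225,  0.068 ]), 'zaxis': array([-0.001,  0.   , -1.   ]), 'yaw': np.float64(89.84), 'shift': array([-0.0633,  0.2307,  0.001 ]), 'q': array([ 0.44,  0.68, -0.22,  1.6 ,  0.18,  0.88,  1.72]), 'az': np.float64(-0.0028)}
[421, 73, 48, 47, 1771] [ 0.5339 -0.1371  0.05  ]
[493, 163, 67, 167, 8563] [ 0.6177 -0.0772  0.05  ]
[82, 234, 401, 96, 16031] [ 0.639  -0.2221  0.05  ]
[0, 306, 25, 24, 350] [ 0.6662 -0.3952  0.05  ]
[[280.56167625 274.41047994]]
```

The small medallion is gripped at 59 N. I'll carry it to the far half of the dish.

>>> {"fn": "servo_tool", "kwargs": {"rows": "-0.012 0.045 0 0 0 0; -0.0145 0.055 0 0 0 0; -0.0145 0.055 0 0 0 0; -0.0145 0.055 0 0 0 0; -0.008 0.0207 0 0 0 0; 0 0 0 0 0 0; 0 0 0 0 0 0; 0 0 0 0 0 0"}}

```text
clock: 34.58
ee_pos: [0.6753, 0.0051, 0.0682]
ee_rot: [0.003, 1.0, -0.001, -0.0]
wrist_force: [0.5, 0.1, -0.3]
finger_gap: 0.0286
finger_force: 59.3
```

>>> {"fn": "servo_tool", "kwargs": {"rows": "0 0 0.03 0 0 0; 0 0 0.03 0 0 0; 0 0 0.014 0 0 0; 0 0 0.006 0 0 0; 0 0 0 0 0 0; 0 0 0 0 0 0"}}

```text
clock: 35.33
ee_pos: [0.6765, 0.0079, -0.0104]
ee_rot: [0.001, 1.0, 0.0, 0.001]
wrist_force: [-0.3, 0.4, -0.2]
finger_gap: 0.0289
finger_force: 59.3
```

```bash
python3 -c "
from h import *
rel(.675,.008,-.0167,90);print(ctrl.read_state()['wrist_force'])"
```

```text
{'t': 35.33, 'p': array([ 0.6765,  0.0079, -0.0104]), 'zaxis': array([ 0.002,  0.   , -1.   ]), 'yaw': np.float64(89.83), 'shift': array([0.0015, 0.0001, 0.0063]), 'q': array([ 0.05,  0.8 , -0.18,  1.59,  0.19,  0.77,  1.36]), 'az': np.float64(-0.0029)}
[-0.3282846   0.42213711 -0.23388905]
```

>>> {"fn": "servo_tool", "kwargs": {"rows": "0 0 0.0015 0 0 0; 0 0 0.0015 0 0 0; 0 0 0.001 0 0 0; 0 0 0 0 0 0; 0 0 0 0 0 0"}}

```text
clock: 35.95
ee_pos: [0.6757, 0.0079, -0.0155]
ee_rot: [0.001, 1.0, -0.0, -0.0]
wrist_force: [0.6, -0.3, -0.6]
finger_gap: 0.0282
finger_force: 59.3
```

>>> {"fn": "servo_tool", "kwargs": {"rows": "0 0 0.001 0 0 0; 0 0 0 0 0 0; 0 0 0 0 0 0"}}

```text
clock: 36.33
ee_pos: [0.6757, 0.0079, -0.0165]
ee_rot: [0.001, 1.0, -0.0, -0.0]
wrist_force: [0.7, 0.3, -0.5]
finger_gap: 0.0282
finger_force: 59.3
```

>>> {"fn": "servo_tool", "kwargs": {"rows": "0 0 0.001 0 0 0; 0 0 0 0 0 0; 0 0 0 0 0 0"}}

```text
clock: 36.7
ee_pos: [0.6758, 0.0079, -0.0167]
ee_rot: [0.001, 1.0, -0.0, 0.0]
wrist_force: [-1.9, -0.6, 5.7]
finger_gap: 0.0283
finger_force: 60.0
```

>>> {"fn": "servo_tool", "kwargs": {"rows": "0 0 0 0 0 0; 0 0 0 0 0 0; 0 0 0 0 0 0; 0 0 -0.01 0 0 0; 0 0 -0.04 0 0 0; 0 0 -0.04 0 0 0; 0.014 0.053 0 0 0 0; 0.014 0.055 0 0 0 0; 0.014 0.055 0 0 0 0; 0.0118 0.05 0 0 0 0", "claw": 0.05}}

```text
clock: 37.95
ee_pos: [0.6219, 0.2234, 0.0735]
ee_rot: [0.001, 1.0, 0.0, 0.0]
wrist_force: [1.0, 0.4, -1.1]
finger_gap: 0.0501
finger_force: 0.0
```

>>> {"fn": "servo_tool", "kwargs": {"rows": "0 0 0 0 0 -0.183; 0 0 0 0 0 -0.183; 0 0 0 0 0 -0.183; 0 0 0 0 0 -0.183; 0 0 0 0 0 0; 0 0 0 0 0 0; 0 0 0 0 0 0"}}

```text
clock: 38.83
ee_pos: [0.6226, 0.2211, 0.0727]
ee_rot: [-0.356, 0.935, -0.0, 0.0]
wrist_force: [-0.6, -0.1, -0.5]
finger_gap: 0.0499
finger_force: 0.0
```

```bash
cat > bar.py <<'E'
from h import *
b=snap('wrist')
m=(cv2.cvtColor(b['pixels'],cv2.COLOR_RGB2HSV)[...,1]<60).astype(np.uint8);m[300:]=0
n,l,st,ce=cv2.connectedComponentsWithStats(m)
for i in range(1,n):
    if st[i,4]>300:
        W=p2w(b,np.argwhere(l==i)[:,::-1],.01)[:,:2].astype(np.float32)
        r=cv2.minAreaRect(W*1000); print(st[i].tolist(),np.round(r[0],1),np.round(r[1],1),round(r[2],1))
rel(.622,.2215,-.02,132)
E
python3 bar.py; python3 -c "
from h import *
a=snap('top')
im=a['pixels'][115:205,225:315];v=im.max(2);v=(v>90).astype(np.uint8);v[(cv2.cvtColor(im,cv2.COLOR_RGB2HSV)[...,1]>60)]=0
n,l,st,ce=cv2.connectedComponentsWithStats(v)
for i in range(1,n):
  if st[i,4]>30: print(st[i],p2w(a,[ce[i]+[225,115]],.012))
"
```

```text
[0, 0, 137, 150, 17527] [647.   54.2] [104.   90.9] 31.9
[223, 0, 82, 58, 2958] [533.6 127.9] [38.2 37.3] 86.5
[276, 153, 22, 124, 2476] [621.6 224.9] [89.3 14.2] 42.0
[159, 251, 62, 49, 1366] [702.7 200.8] [38.7 48.7] 42.3
[341, 251, 66, 49, 1472] [611.2 303.6] [38.6 49.6] 41.2
[27, 275, 108, 25, 1840] [768.5 143.1] [20.3 86.6] 43.0
{'t': 38.88, 'p': array([0.6225, 0.2211, 0.0726]), 'zaxis': array([ 0., -0., -1.]), 'yaw': np.float64(131.69), 'shift': array([0.0001, 0.0006, 0.0926]), 'q': array([-0.16,  0.7 , -0.39,  1.57,  0.31,  0.93,  1.65]), 'az': np.float64(-0.0054)}
[  13    7   72   73 3822] [[0.64411894 0.00171884 0.012     ]]
```

>>> {"fn": "servo_tool", "kwargs": {"rows": "-0.0009 0.001 0.04 0 0 -0.005; 0 0 0.03 0 0 0; 0 0 0.015 0 0 0; 0 0 0.006 0 0 0; 0 0 0.002 0 0 0; 0 0 0 0 0 0; 0 0 0 0 0 0"}}

```text
clock: 39.8
ee_pos: [0.623, 0.2225, -0.0196]
ee_rot: [-0.359, 0.933, -0.0, 0.001]
wrist_force: [-0.6, 0.5, -0.5]
finger_gap: 0.0498
finger_force: 0.0
```

>>> {"fn": "servo_tool", "kwargs": {"rows": "0 0 0 0 0 0; 0 0 0 0 0 0; 0 0 0 0 0 0; 0 0 0 0 0 0; 0 0 0 0 0 0; 0 0 0 0 0 0", "claw": 0.006}}

```text
clock: 40.55
ee_pos: [0.6227, 0.2225, -0.02]
ee_rot: [-0.359, 0.933, -0.0, 0.0]
wrist_force: [-1.7, -0.7, 4.6]
finger_gap: 0.012
finger_force: 60.1
```

>>> {"fn": "servo_tool", "kwargs": {"rows": "0 0 -0.01 0 0 0; 0 0 -0.03 0 0 0; 0 0 -0.05 0 0 0; 0 0 0 0 0 0.182; 0 0 0 0 0 0.182; 0 0 0 0 0 0.182; 0 0 0 0 0 0.182; 0 0 0 0 0 0.182; 0 0 0 0 0 0; 0 0 0 0 0 0"}}

```text
clock: 41.8
ee_pos: [0.6224, 0.2225, 0.0695]
ee_rot: [0.086, 0.996, -0.0, -0.0]
wrist_force: [-0.2, 0.5, -2.1]
finger_gap: 0.0116
finger_force: 59.4
```

>>> {"fn": "servo_tool", "kwargs": {"rows": "0.039 0.021 0 0 0 0; 0.04 0.021 0 0 0 0; 0.04 0.021 0 0 0 0; 0.04 0.021 0 0 0 0; 0 0 0 0 0 0; 0 0 0 0 0 0; 0 0 0 0 0 0"}}

```text
clock: 42.68
ee_pos: [0.4819, 0.3317, 0.0695]
ee_rot: [0.088, 0.996, -0.0, 0.0]
wrist_force: [0.7, 0.4, 0.3]
finger_gap: 0.0119
finger_force: 59.4
```

```bash
python3 -c "
from h import *
rel(.4805,.3335,-.012,79.8)
s=ctrl.read_state();print(s['finger_gap'],s['finger_force'])
b=snap('wrist')
im=b['pixels'].copy()
c=np.array([[.5569,.3597],[.5451,.282],[.4022,.3053],[.4189,.3868]])
q=w2p(b,np.c_[c,np.full(4,.02)]).round().astype(int)
cv2.polylines(im,[q.reshape(-1,1,2)],True,(0,255,0),1)
t=snap('top')['pixels'][:,:,:]
cv2.imwrite('pics/m10.png',np.hstack([im[:,60:500],cv2.resize(t[180:300,60:160],(350,420))])[:,:,::-1])"
```

```text
{'t': 42.67, 'p': array([0.4819, 0.3317, 0.0695]), 'zaxis': array([ 0.001, -0.   , -1.   ]), 'yaw': np.float64(79.86), 'shift': array([0.0017, 0.0015, 0.0815]), 'q': array([-0.56,  0.59, -0.13,  1.79,  0.1 ,  0.77,  0.65]), 'az': np.float64(0.001)}
0.011861186066314837 59.3975955247879
```

View pics/m10.png

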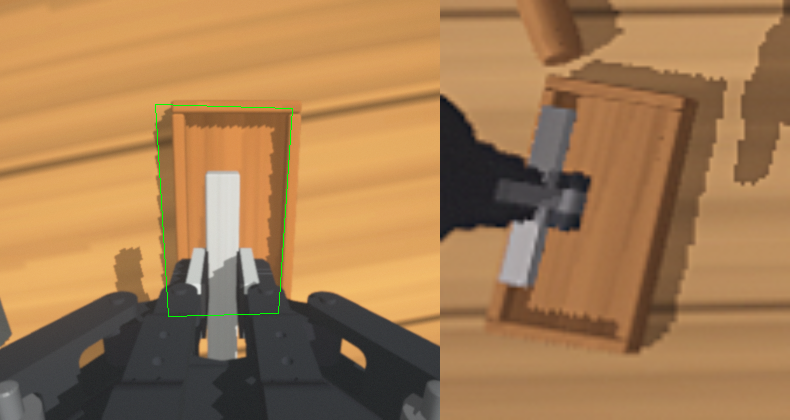

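The bar is held along the tray and over it. The actual tray, at about columns 172–300 in the wrist view, lies slightly to +y of my overlay, so I'll shift about 3 mm before lowering.

>>> {"fn": "servo_tool", "kwargs": {"rows": "0.0015 0.004 0.03 0 0 0; 0 0 0.03 0 0 0; 0 0 0.01 0 0 0; 0 0 0.005 0 0 0; 0 0 0 0 0 0; 0 0 0 0 0 0; 0 0 0 0 0 0"}}

```text
clock: 43.65
ee_pos: [0.4803, 0.3374, -0.0048]
ee_rot: [0.088, 0.996, 0.0, 0.0]
wrist_force: [-0.3, -0.1, -1.0]
finger_gap: 0.0118
finger_force: 59.4
```

>>> {"fn": "servo_tool", "kwargs": {"rows": "0 0 0.0015 0 0 0; 0 0 0.0015 0 0 0; 0 0 0.001 0 0 0; 0 0 0 0 0 0; 0 0 0 0 0 0"}}

```text
clock: 44.28
ee_pos: [0.4799, 0.3371, -0.0095]
ee_rot: [0.088, 0.996, -0.0, -0.0]
wrist_force: [-1.3, -0.6, -0.2]
finger_gap: 0.0115
finger_force: 59.4
```

>>> {"fn": "servo_tool", "kwargs": {"rows": "0 0 0.001 0 0 0; 0 0 0.001 0 0 0; 0 0 0 0 0 0; 0 0 0 0 0 0"}}

```text
clock: 44.78
ee_pos: [0.4799, 0.3371, -0.0115]
ee_rot: [0.088, 0.996, 0.0, 0.0]
wrist_force: [-0.5, -0.5, -0.8]
finger_gap: 0.0118
finger_force: 59.4
```

>>> {"fn": "servo_tool", "kwargs": {"rows": "0 0 0.001 0 0 0; 0 0 0 0 0 0; 0 0 0 0 0 0"}}

```text
clock: 45.15
ee_pos: [0.48, 0.3372, -0.0121]
ee_rot: [0.088, 0.996, 0.0, 0.0]
wrist_force: [-0.7, -1.2, 4.9]
finger_gap: 0.0119
finger_force: 60.1
```

Contact. Release with a small opening and lift well clear.

>>> {"fn": "servo_tool", "kwargs": {"rows": "0 0 0 0 0 0; 0 0 0 0 0 0; 0 0 -0.01 0 0 0; 0 0 -0.04 0 0 0; 0 0 -0.05 0 0 0; 0 0 -0.05 0 0 0; 0 0.05 0 0 0 0; 0 0.05 0 0 0 0; 0 0.05 0 0 0 0; 0 0 0 0 0 0", "claw": 0.022}}

```text
clock: 46.4
ee_pos: [0.5042, 0.4895, 0.1372]
ee_rot: [0.085, 0.996, 0.001, -0.001]
wrist_force: [-1.0, -0.3, 0.1]
finger_gap: 0.0223
finger_force: 0.0
```

```bash
cat > chk.py <<'E'
from h import *
t=snap('top'); s=snap('side')
for c,n in((t,'top'),(s,'side')):
    hsv=cv2.cvtColor(c['pixels'],cv2.COLOR_RGB2HSV);m=((hsv[...,1]<90)&(hsv[...,2]>110)).astype(np.uint8)
    k,l,st,ce=cv2.connectedComponentsWithStats(m)
    for i in range(1,k):
        if 60<st[i,4]<1500 and st[i,1]>(110 if n=='top' else 125):
            W=p2w(c,np.argwhere(l==i)[:,::-1],.014)[:,:2].astype(np.float32);r=cv2.minAreaRect(W*1000)
            print(n,st[i].tolist(),np.round(r[0],0),np.round(r[1],0),round(r[2]))
cv2.imwrite('pics/f.png',t['pixels'][:,:,::-1])
d=t['pixels'][115:205:5,225:315:4].max(2);print(d)
print(ctrl.read_state()['ee_pos'])
E
python3 chk.py
```

```text
top [479, 111, 21, 16, 107] [ 721. -448.] [ 9. 53.] 34
top [489, 127, 22, 15, 109] [ 686. -465.] [ 9. 50.] 30
top [474, 128, 19, 15, 96] [ 687. -430.] [10. 48.] 33
top [263, 136, 16, 16, 195] [675.   7.] [31. 32.] 89
top [482, 144, 20, 14, 102] [ 652. -446.] [10. 46.] 29
top [260, 165, 23, 23, 387] [606.   8.] [45. 45.] 44
top [95, 217, 18, 47, 361] [482. 338.] [15. 91.] 80
top [437, 242, 33, 33, 389] [ 435. -349.] [63. 62.] 89
top [272, 312, 14, 49, 657] [294.  -4.] [25. 87.] 89
side [241, 137, 33, 8, 162] [480. 336.] [35. 91.] 79
side [432, 152, 53, 49, 1234] [987. 155.] [104. 224.] 0
side [60, 187, 27, 37, 245] [85. 45.] [ 39. 161.] 31
side [301, 205, 22, 14, 238] [604.   3.] [49. 45.] 84
side [145, 206, 44, 17, 366] [292.   0.] [92. 59.] 7
side [337, 206, 15, 11, 119] [674.   4.] [34. 32.] 58
side [468, 214, 17, 22, 139] [947. -45.] [22. 72.] 1
side [488, 229, 14, 27, 217] [ 957. -102.] [89. 17.] 58
side [499, 234, 37, 54, 1223] [ 978. -146.] [174.  48.] 53
side [525, 253, 35, 62, 1312] [1002. -206.] [157.  53.] 62
side [520, 296, 40, 40, 713] [ 954. -290.] [43. 76.] 37
side [196
[... 1348 characters left out ...]
 64 100  96  98  98  99 135 222 171 186 175  53 100  98  97
   98  98  89 132 165]
 [192 193 187  58  61  98  98  96  95 188 215 175 171  85 175  80  97  98
   97 100  95 122 187]
 [163 162 160 149  64  84  98  98  98 169 121 186 114 186 137  98  96  97
   95  83  73 118 115]
 [198 193 195 195  87  64  63 102  99  93 181 176 181 129  94  92  94  96
   83 134 203 201 201]
 [192 193 193 194 194 194  48  66  63 100  96  96  97  97  97  99  73 107
  203 199 199 199 200]
 [195 196 197 197 197 198 200 206  86  47  62  63  63  48  56 197 204 201
  200 202 202 203 203]
 [132 123 199 199 200 199 199 198 200 198 198 198 199 198 197 196 197 198
  197 197 197 195 197]]
[0.5058125  0.48472765 0.13737258]
```

```bash
python3 -c "
from h import *
print(ticket.close_job())"
```

```text
the job is handed in; nothing more can be done
None
```

I handed in the job at about 46.5 s with every piece measured in its place: broad bangle under narrow on the post, both medallions flat and apart in the dish, and the bar lengthwise in the tray. The block and stake still matched their starting positions when last measured, shortly before the end.

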